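Zero the empty scale

ROBOT

A 6-joint arm with a two-finger parallel gripper is mounted at the origin on the work surface. World frame = base frame: x ahead of the robot, y to its left, z up, the work surface at z = 0. Lengths are in mm, angles in rad, forces in N, time in s.
With the tool pointing down it reaches from about 350 to 775 mm from the base axis. Payload 7.3 kg.
Tool frame: the origin (TCP) lies on the centre line of the jaws, within the pads' length; the fingertips stand 22 mm ahead of it and the grasp point (between the pads) lies 3 mm ahead of it; x points along the fingers, z is the direction in which the jaws open and shut, and the axes are right-handed (so a half turn about x gives the same grasp; the last joint's range is limited). The gripper opens to 92 mm and grips with 3 to 60 N. Pads are 19 mm wide; open, the fingers measure 130 mm over their backs; the gripper's body (75 mm by 190 mm) begins 47 mm behind the grasp point.
Start: joints at [-1.441, 0.342, 1.524, -0, 1.275, -0.146], TCP at [142.988, -505.17, 248.741] pointing down, gripper open.
Joint ranges: [-2.53, 2.53], [-0.77, 2.02], [0.04, 2.7], [-1, 4.14], [0.28, 2.66], [-3.11, 3.11]. Speed limits (rad/s): [2.57, 2.57, 3.14, 3.14, 3.14, 3.14].

INTERFACE

Orientations are given as [roll, pitch, yaw] about the fixed x, y, z axes, in that order (R = Rz(yaw) Ry(pitch) Rx(roll)).
In Python, from plant import readout, imaging, bot gives the robot as it stands.
- The arm moves only by the tool arm_command, never from a script. Its argument "plan" is a list of rows, each an object of numbers: "tx", "ty", "tz": the shift along the tool's x, y, z in cm; "wx", "wy", "wz": the turn, a rotation vector about the tool's x, y, z in rad; "jaw": the opening, from -1 (shut) to 1 (fully open). In form: [{"tx": .., "ty": .., "tz": .., "wx": .., "wy": .., "wz": .., "jaw": ..}, ...]. A call has 1 to 20 rows; each row shifts and turns the commanded pose from where the row before left it, along the tool's axes as they then stand; what a row does not reach is not made up. A row lasts 1/10 s, in which the tool goes at most 50 mm and 8.59 degrees, less where a joint would pass 70% of its speed; a pose out of reach is approached as far as the arm can. A call with a gripper value outside its range is refused whole. The fingers move at their own pace and stop on an object; the grip force is fixed at half the most. Time passes only in rows, so rows that do not move let the fingers close. It gives the time, the measured TCP pose, the force and the opening at its end, in the units of the state.
- readout.get_obs(): the state, without advancing time (a new reading comes with each control period).
- imaging.capture(name): name is "scene" or "top" or "wrist"; returns the picture (384x512x3 uint8, blue, green, red); there is no depth.
- imaging.get_calibration(name): a dict with "fx", "fy", "cx", "cy" (pixels), "dist" ([k1, k2, p1, p2, k3] as OpenCV has them; the pictures are not rectified), "position" and "rotation" of the camera in the world; the wrist camera has in their place "mount" (4x4, takes a point from camera to tool coordinates, whose origin is the TCP and whose axes are the tool frame's). Camera axes: x right, y up, looking along -z (the intrinsics and any distortion apply to the point x, -y, -z); pixel columns grow to the right and rows downward; lengths in mm; the calibration is good to about 2 mm. A picture is of the moment at which its call begins: read the wrist's pose just before it. get_calibration takes no time and is no camera call.
- bot.close_job(): hands the job in, once; it reports no verdict.
The state is a dict: "time": time; "joint_positions": joint angles; "dq": joint speeds; "tau": joint torques, N m; "tool_pos": TCP position; "tcp_rot": TCP orientation; "contact_force": force on the tool from outside, world axes, zero at the start; "moment": the same for the moment, N m; "grip_width": finger opening in mm.
Only numpy, scipy, OpenCV 4.12 (cv2) and the standard library are available. Lean on these libraries where they do the work, as an engineer would, in place of code of your own. Each camera call takes 0.05 s, during which the arm holds its last target.

TASK

Two equal bench scales for weighing moulding blocks stand on the finishing table; one has blocks on its pan, the other pan is empty. On the empty scale, turn the bar-shaped tare knob until its pointer reads zero, which is the single broad black mark on the dial, on the side towards the pan, and let go. Leave the knob of the loaded scale as it is set.

Things in the scene. Friction and masses are not known exactly. Their poses are not given: they have to be found in the camera images.
- scale_empty: The EMPTY scale, fast on the table; origin under its middle. Grey box 260 (x) x 150 x 48 mm. Round steel pan 124 mm across, its centre at x = +65 mm, top 66 mm above the table. White dial 114 mm across, centre at x = -65 mm, face 55 mm above the table. Broad black zero mark, 18 mm wide, on the dial's +x edge (towards the pan); the other marks are thin.
- knob_empty (a joint): Tare knob of the EMPTY scale, vertical axis at the dial's centre. 0 rad = pointer at the middle of the zero mark; positive = pointer anticlockwise of it seen from above, so turn it clockwise by this angle. Starts at 0.55 to 1.35; stops at -1.7 and 1.7. Light even friction (0.05 N m), no spring: stays where left.
- tare_grip (a point): Grip point of that knob: on its axis, 83 mm above the table. The grip is an upright black bar 50 mm long, 14 mm thick, its top 95 mm above the table, on a round foot 52 mm across and 4 mm high. The point turns with the knob: x along the bar towards the pointer's tip, y across the bar, z up. The pointer is a flat 5 mm strip at the bar's foot, on one side only, reaching 46 mm from the axis.
- loaded_pointer_tip (a point): Tip of the pointer of the LOADED scale's knob, 46 mm from that knob's axis, 57 mm above the table; x outward along the pointer, z up. This scale is equal in shape to the empty one but has three stained wooden blocks (40 x 30 x 25 mm) on its pan. Its knob is not to be turned.

How it is judged:
By the outcome, as a careful person would: the job done as asked, in the order asked, and still so for the second after the job is handed in, with the robot touching nothing.
It also fails if it takes over 29 s, if anything falls off the work surface, if the arm or the gripper's body presses on something with over 40 N, if the wrist force passes 120 N, or if a joint passes its speed limit or range.

## Working session

There is one attempt and no reset: what is moved stays moved. The work goes in short steps, Python scripts to look and compute and a tool call to move; the robot and the scene stay as the last step left them, time stands still between calls to the robot, and variables do not carry over. Pictures are saved under pics/ and viewed, and the job is handed in when it is done.

Besides the shell and the picture viewer there is one more tool, called after "Emit:" as name(argument=value, ...) on one line, values as JSON. arm_command: Moves the arm, as the interface text tells. Its arguments: {"type":"object","properties":{"plan":{"type":"array"}},"required":["plan"]}

```bash
mkdir -p pics; ls; python3 - <<'E'
from plant import readout, imaging, bot
import cv2
o=readout.get_obs();print(o)
for n in("scene","top"):
    cv2.imwrite(f"pics/{n}0.png",imaging.capture(n)); print(n,imaging.get_calibration(n))
print(imaging.get_calibration("wrist"))
E
```

```text
pics
{'time': 0.0, 'joint_positions': array([-1.44099161e+00,  3.42736166e-01,  1.52499188e+00, -1.02029473e-05,
        1.27538265e+00, -1.46015369e-01]), 'dq': array([ 0.00183767, -0.00082142,  0.00042075, -0.00079109, -0.00280378,
        0.00101608]), 'tau': array([-4.32506258e-04, -4.31241131e+01, -2.44222981e+01,  7.19081727e-02,
        5.57168364e-02, -1.50578148e-04]), 'tool_pos': array([ 142.94045203, -504.79417976,  248.04672494]), 'tcp_rot': array([3.00200417, 1.56927825, 1.70703091]), 'contact_force': array([0.05510241, 0.0094709 , 0.26012698]), 'moment': array([0.01646046, 0.02899512, 0.04034651]), 'grip_width': 91.60121168005684}
scene {'fx': 395.25080018142364, 'fy': 395.25080018142364, 'cx': 256.0425277098588, 'cy': 194.27959693284524, 'dist': array([-0.09329444,  0.        ,  0.        ,  0.        ,  0.        ]), 'position': array([1160.38679749,  206.98618497,  514.40651808]), 'rotation': array([ 9.62241085e-01, -1.06110111e-03,  1.88770025e+00])}
top {'fx': 357.96576553019366, 'fy': 357.96576553019366, 'cx': 257.4502325276478, 'cy': 192.92213627170935, 'dist': array([-0.00224288,  0.        ,  0.        ,  0.        ,  0.        ]), 'position': array([399.22262913,   9.56344782, 748.59478533]), 'rotation': array([ 0.2265616 , -0.00593331, -1.55541537])}
{'fx': 319.0656692903094, 'fy': 319.0656692903094, 'cx': 257.8970062829464, 'cy': 191.3486264180333, 'dist': array([-0.01125101,  0.        ,  0.        ,  0.        ,  0.        ]), 'mount': array([[-1.01075884e-03,  2.50409749e-01, -9.68139420e-01,
        -1.35919170e+02],
       [-1.01793442e-03,  9.68139155e-01,  2.50410744e-01,
         6.66391163e+01],
       [ 9.99998971e-01,  1.23860731e-03, -7.23654504e-04,
         9.36557099e-01],
       [ 0.00000000e+00,  0.00000000e+00,  0.00000000e+00,
         1.00000000e+00]])}
```

View pics/scene0.png

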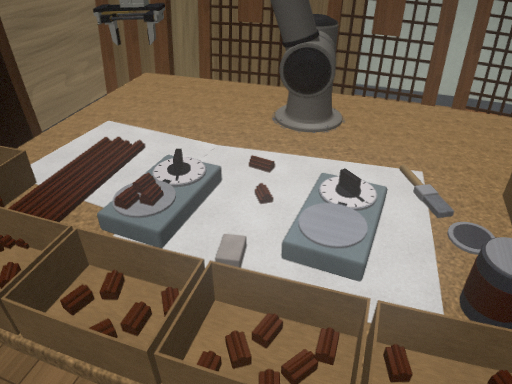

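View pics/top0.png

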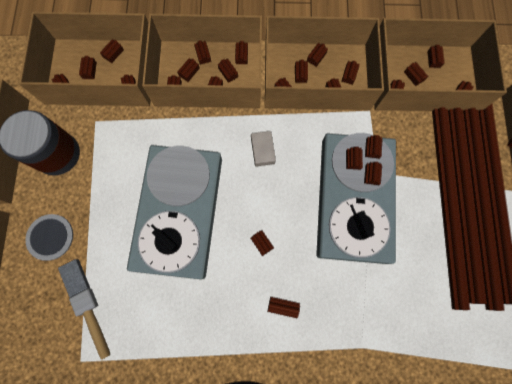

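The empty scale is the left one in the top view, with its knob near (168,241); the loaded one is on the right. I'll enlarge it.

```bash
python3 - <<'E'
import cv2
im=cv2.imread("pics/top0.png")
c=im[140:285,120:230]; cv2.imwrite("pics/c1.png",cv2.resize(c,None,fx=4,fy=4,interpolation=cv2.INTER_CUBIC))
im=cv2.imread("pics/scene0.png")
c=im[165:275,280:395]; cv2.imwrite("pics/c2.png",cv2.resize(c,None,fx=5,fy=5,interpolation=cv2.INTER_CUBIC))
E
```

```text
(no output)
```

View pics/c1.png

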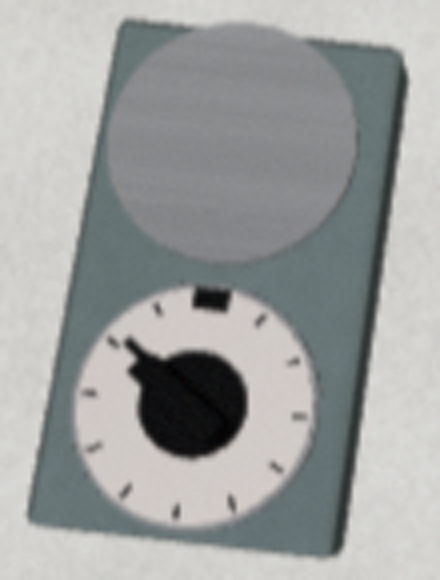

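View pics/c2.png

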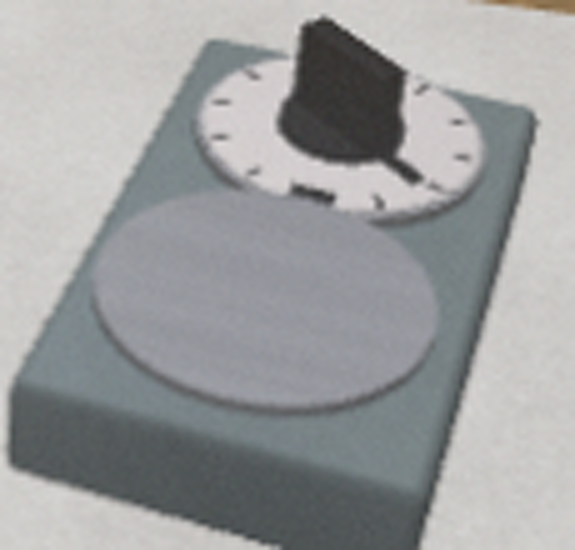

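The top crop shows the dial centre near (194,407), the zero mark (211,299), the pointer tip (127,342) and the pan centre (232,143). The scene crop shows the pan, the dial and the pointer tip at (418,180).

```bash
cat > h.py <<'E'
import numpy as np,cv2
from scipy.spatial.transform import Rotation as Rn
from plant import imaging,readout
def ray(name,uv,pose=None):
    c=imaging.get_calibration(name)
    K=np.array([[c['fx'],0,c['cx']],[0,c['fy'],c['cy']],[0,0,1]])
    p=cv2.undistortPoints(np.array([[uv]],float),K,np.array(c['dist']))[0,0]
    d=np.array([p[0],-p[1],-1.])
    if name=='wrist':
        M=np.array(c['mount']);P=np.eye(4);P[:3,:3]=Rn.from_euler('xyz',pose['tcp_rot']).as_matrix();P[:3,3]=pose['tool_pos'];T=P@M
        return T[:3,3],T[:3,:3]@d
    return np.array(c['position']),Rn.from_euler('xyz',c['rotation']).as_matrix()@d
def at(name,uv,z,pose=None):
    o,d=ray(name,uv,pose); return o+d*(z-o[2])/d[2]
E
python3 - <<'E'
from h import *
f=lambda u,v:((u+.5)/4+120-.5,(v+.5)/4+140-.5)
C=at('top',f(194,407),55);Z=at('top',f(211,299),55);P=at('top',f(127,342),57);Q=at('top',f(232,143),66)
print(C,Z,P,Q); ang=lambda a:np.arctan2(a[1],a[0])
print('dists',np.linalg.norm(Q[:2]-C[:2]),np.linalg.norm(Z[:2]-C[:2]),np.linalg.norm(P[:2]-C[:2]))
print('yaw',ang(Q-C),ang(Z-C),'ptr',ang(P-C),'rel',ang(P-C)-ang(Q-C))
g=lambda u,v:((u+.5)/5+280-.5,(v+.5)/5+165-.5)
print(at('scene',g(418,180),57),at('scene',g(264,300),66))
o=readout.get_obs();print(Rn.from_euler('xyz',o['tcp_rot']).as_matrix().round(3))
E
```

```text
[460.53025772 178.43514585  55.        ] [513.24657186 173.87116913  55.        ] [491.16507902 212.62570719  57.        ] [589.5702064  166.26077518  66.        ]
dists 129.61297642131035 52.913511131634365 45.90737152657994
yaw -0.09406730745412348 -0.08636083183433928 ptr 0.8401942993365372 rel 0.9342616067906607
[490.52240931 212.6194409   57.        ] [596.27963089 166.71290217  66.        ]
[[-0.     0.962  0.272]
 [ 0.001  0.272 -0.962]
 [-1.     0.    -0.001]]
```

The measurements hold up: pan–dial distance 129.6 mm (130 expected), pointer 45.9 mm (46 expected), and the scene camera agrees on the tip. The knob is at about +0.93 rad, with its axis at (460.5, 178.4). I'll move over it around an arc, staying high.

Emit:
arm_command(plan=[{"ty": 3.6, "tz": -2.7}, {"ty": 3.6, "tz": -2.7}, {"ty": 3.6, "tz": -2.7}, {"ty": 3.6, "tz": -2.7}, {"ty": 3.6, "tz": -2.7}, {"ty": 3.6, "tz": -2.7}, {"ty": 3.6, "tz": -2.7}, {"ty": 3.6, "tz": -2.7}, {"ty": 3.6, "tz": -2.7}, {"ty": 3.6, "tz": -2.7}, {"ty": 1.6, "tz": -3.8}, {"ty": 1.6, "tz": -3.8}, {"ty": 1.6, "tz": -3.8}, {"ty": 1.6, "tz": -3.8}, {"ty": 1.6, "tz": -3.8}, {"ty": 1.6, "tz": -3.8}, {"ty": 1.6, "tz": -3.8}, {"ty": 1.6, "tz": -3.8}])

```text
invalid input at $.plan[0]: expected keys tx, ty, tz, wx, wy, wz, jaw
```

Emit:
arm_command(plan=[{"wx": -0.113}, {"wx": -0.113}, {"wx": -0.113}, {"wx": -0.113}, {"wx": -0.113}, {"jaw": 0.3}, {"jaw": 0.3}])

```text
invalid input at $.plan[0]: expected keys tx, ty, tz, wx, wy, wz, jaw
```

```bash
python3 - <<'E'
from h import *
o=readout.get_obs();np.save('pose1.npy',o,allow_pickle=True)
R=Rn.from_euler('xyz',o['tcp_rot']).as_matrix()
print(o['time'],o['tool_pos'],o['joint_positions'],o['grip_width'],o['contact_force']);print(R.round(3),np.arctan2(R[1,2],R[0,2]))
print('to axis in tool mm',R.T@(np.array([460.5,178.4,87])-o['tool_pos']))
im=imaging.capture('wrist');cv2.imwrite('pics/w1.png',im)
cv2.imwrite('pics/w1b.png',cv2.resize(im,(800,600)))
E
```

```text
0.1 [ 142.92800431 -504.82488147  248.11937916] [-1.44102011e+00  3.42655256e-01  1.52490408e+00 -1.55895640e-05
  1.27541966e+00 -1.45995845e-01] 91.86836779525889 [-0.21092694  0.63214559 -0.51116563]
[[-0.     0.962  0.272]
 [ 0.001  0.272 -0.962]
 [-1.     0.    -0.001]] -1.2950195871812364
to axis in tool mm [ 161.99545229  491.58025732 -570.71357921]
```

View pics/w1b.png

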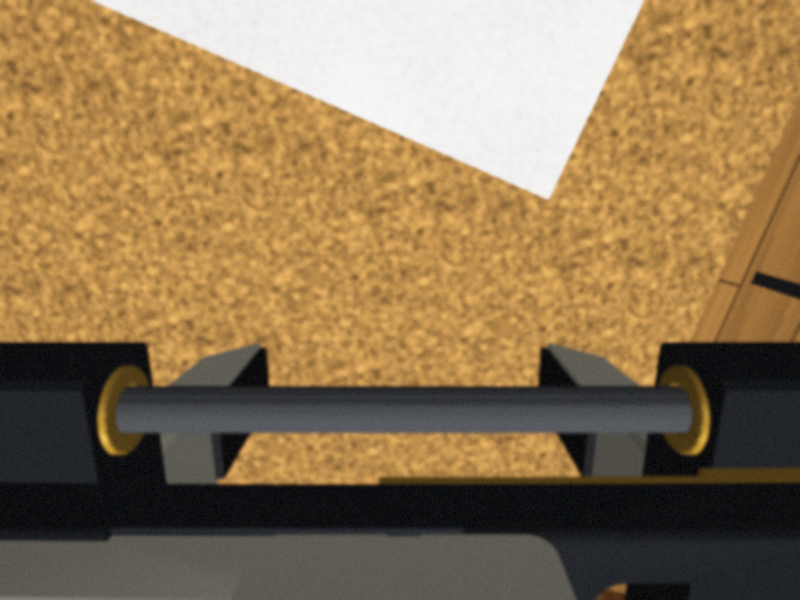

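The calls were refused because every row needs all the keys. Nothing has moved.

Emit:
arm_command(plan=[{"tx": 0, "ty": 3.6, "tz": -2.7, "wx": 0, "wy": 0, "wz": 0, "jaw": 1}, {"tx": 0, "ty": 3.6, "tz": -2.7, "wx": 0, "wy": 0, "wz": 0, "jaw": 1}, {"tx": 0, "ty": 3.6, "tz": -2.7, "wx": 0, "wy": 0, "wz": 0, "jaw": 1}, {"tx": 0, "ty": 3.6, "tz": -2.7, "wx": 0, "wy": 0, "wz": 0, "jaw": 1}, {"tx": 0, "ty": 3.6, "tz": -2.7, "wx": 0, "wy": 0, "wz": 0, "jaw": 1}, {"tx": 0, "ty": 3.6, "tz": -2.7, "wx": 0, "wy": 0, "wz": 0, "jaw": 1}, {"tx": 0, "ty": 3.6, "tz": -2.7, "wx": 0, "wy": 0, "wz": 0, "jaw": 1}, {"tx": 0, "ty": 3.6, "tz": -2.7, "wx": 0, "wy": 0, "wz": 0, "jaw": 1}, {"tx": 0, "ty": 3.6, "tz": -2.7, "wx": 0, "wy": 0, "wz": 0, "jaw": 1}, {"tx": 0, "ty": 3.6, "tz": -2.7, "wx": 0, "wy": 0, "wz": 0, "jaw": 1}, {"tx": 0, "ty": 1.6, "tz": -3.8, "wx": 0, "wy": 0, "wz": 0, "jaw": 1}, {"tx": 0, "ty": 1.6, "tz": -3.8, "wx": 0, "wy": 0, "wz": 0, "jaw": 1}, {"tx": 0, "ty": 1.6, "tz": -3.8, "wx": 0, "wy": 0, "wz": 0, "jaw": 1}, {"tx": 0, "ty": 1.6, "tz": -3.8, "wx": 0, "wy": 0, "wz": 0, "jaw": 1}, {"tx": 0, "ty": 1.6, "tz": -3.8, "wx": 0, "wy": 0, "wz": 0, "jaw": 1}, {"tx": 0, "ty": 1.6, "tz": -3.8, "wx": 0, "wy": 0, "wz": 0, "jaw": 1}, {"tx": 0, "ty": 1.6, "tz": -3.8, "wx": 0, "wy": 0, "wz": 0, "jaw": 1}, {"tx": 0, "ty": 1.6, "tz": -3.8, "wx": 0, "wy": 0, "wz": 0, "jaw": 1}])

```text
time: 1.95
tool_pos: [456.0, 181.8, 248.5]
tcp_rot: [-1.018, 1.57, -2.313]
contact_force: [1.2, -0.0, 0.1]
grip_width: 91.7
```

Emit:
arm_command(plan=[{"tx": 0, "ty": 0, "tz": 0, "wx": -0.113, "wy": 0, "wz": 0, "jaw": 0.3}, {"tx": 0, "ty": 0, "tz": 0, "wx": -0.113, "wy": 0, "wz": 0, "jaw": 0.3}, {"tx": 0, "ty": 0, "tz": 0, "wx": -0.113, "wy": 0, "wz": 0, "jaw": 0.3}, {"tx": 0, "ty": 0, "tz": 0, "wx": -0.113, "wy": 0, "wz": 0, "jaw": 0.3}, {"tx": 0, "ty": 0, "tz": 0, "wx": -0.113, "wy": 0, "wz": 0, "jaw": 0.3}, {"tx": 0, "ty": 0, "tz": 0, "wx": 0, "wy": 0, "wz": 0, "jaw": 0.3}, {"tx": 0, "ty": 0, "tz": 0, "wx": 0, "wy": 0, "wz": 0, "jaw": 0.3}])

```text
time: 2.65
tool_pos: [456.2, 180.0, 248.5]
tcp_rot: [-1.923, 1.57, -2.656]
contact_force: [0.4, 0.3, -0.4]
grip_width: 59.7
```

```bash
python3 - <<'E'
from h import *
o=readout.get_obs();np.save('pose1.npy',o,allow_pickle=True)
R=Rn.from_euler('xyz',o['tcp_rot']).as_matrix()
print(o['time'],o['tool_pos'],o['joint_positions'],o['grip_width'],o['contact_force']);print(R.round(3),np.arctan2(R[1,2],R[0,2]))
print('to axis in tool mm',R.T@(np.array([460.5,178.4,87])-o['tool_pos']))
im=imaging.capture('wrist');cv2.imwrite('pics/w2.png',im)
cv2.imwrite('pics/w2b.png',cv2.resize(im,(800,600)))
E
```

```text
2.65 [456.15002085 180.00810877 248.52738634] [ 2.19490665e-01  2.79092124e-01  1.61562969e+00 -1.04236685e-04
  1.24723338e+00  9.52532349e-01] 59.724218500155935 [ 0.38405491  0.25795364 -0.41437387]
[[-0.     0.669  0.743]
 [-0.     0.743 -0.669]
 [-1.    -0.    -0.   ]] -0.7330085480942045
to axis in tool mm [161.52621137   1.7724905    4.32968697]
```

View pics/w2b.png

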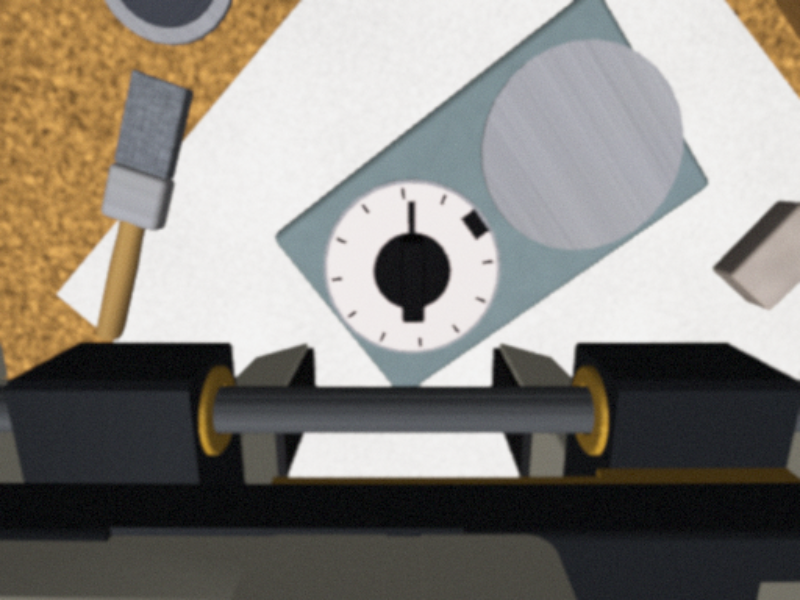

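The wrist view shows the pointer aligned with the tool's y axis. In the 800×600 picture the dial centre is (412,266), the tip (411,203), the zero mark (475,224) and the pan centre (583,145).

```bash
python3 - <<'E'
from h import *
o=np.load('pose1.npy',allow_pickle=True).item()
f=lambda u,v:((u+.5)*.64-.5,(v+.5)*.64-.5)
C,Z,P,Q=[at('wrist',f(*p),z,o) for p,z in (((412,266.5),55),((475,224),55),((411,203),57),((583,145),66))]
ang=lambda a:np.arctan2(a[1],a[0])
print(C,P,Q,np.linalg.norm((Q-C)[:2]),np.linalg.norm((P-C)[:2]),ang(Q-C),ang(Z-C),ang(P-C))
E
```

```text
[463.38471562 178.14232657  55.        ] [490.93309937 209.9677038   57.        ] [592.79977622 166.05094745  66.        ] 129.97868809529086 42.09237559057898 -0.09316055562380729 -0.1317595221543737 0.8573090297032021
```

Both cameras agree: axis at about (461.5, 178.3), scale yaw -0.094, knob about +0.94. I'll descend and close on the bar.

Emit:
arm_command(plan=[{"tx": 0, "ty": 0.24, "tz": 0.5, "wx": 0, "wy": 0, "wz": 0, "jaw": 0.3}, {"tx": 3, "ty": 0, "tz": 0, "wx": 0, "wy": 0, "wz": 0, "jaw": 0.3}, {"tx": 3, "ty": 0, "tz": 0, "wx": 0, "wy": 0, "wz": 0, "jaw": 0.3}, {"tx": 3, "ty": 0, "tz": 0, "wx": 0, "wy": 0, "wz": 0, "jaw": 0.3}, {"tx": 2, "ty": 0, "tz": 0, "wx": 0, "wy": 0, "wz": 0, "jaw": 0.3}, {"tx": 2, "ty": 0, "tz": 0, "wx": 0, "wy": 0, "wz": 0, "jaw": 0.3}, {"tx": 2, "ty": 0, "tz": 0, "wx": 0, "wy": 0, "wz": 0, "jaw": 0.3}, {"tx": 1, "ty": 0, "tz": 0, "wx": 0, "wy": 0, "wz": 0, "jaw": 0.3}, {"tx": 0, "ty": 0, "tz": 0, "wx": 0, "wy": 0, "wz": 0, "jaw": 0.3}, {"tx": 0, "ty": 0, "tz": 0, "wx": 0, "wy": 0, "wz": 0, "jaw": 0.3}])

```text
time: 3.7
tool_pos: [462.1, 178.5, 89.2]
tcp_rot: [0.818, 1.57, 0.088]
contact_force: [0.6, 0.6, 0.1]
grip_width: 59.7
```

```bash
python3 - <<'E'
from h import *
o=readout.get_obs()
R=Rn.from_euler('xyz',o['tcp_rot']).as_matrix()
print(o['time'],o['tool_pos'],o['joint_positions'],o['grip_width'],o['contact_force']);print(np.arctan2(R[1,2],R[0,2]))
a=imaging.capture('scene')[140:260,280:400];b=imaging.capture('wrist')
cv2.imwrite('pics/s3.png',cv2.resize(a,None,fx=4,fy=4,interpolation=2));cv2.imwrite('pics/w3.png',b)
E
```

```text
3.7 [462.10552384 178.53960408  89.18956381] [ 2.13914754e-01  4.83235123e-01  1.80994500e+00 -1.29746953e-04
  8.47644939e-01  9.44369671e-01] 59.709361576146115 [0.5971573  0.5901097  0.10019567]
-0.7303692435305276
```

View pics/s3.png

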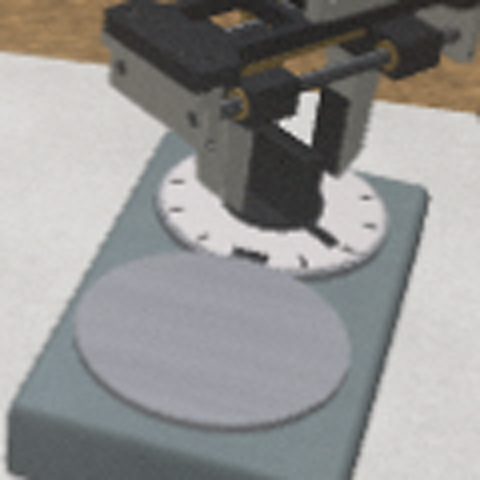

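View pics/w3.png

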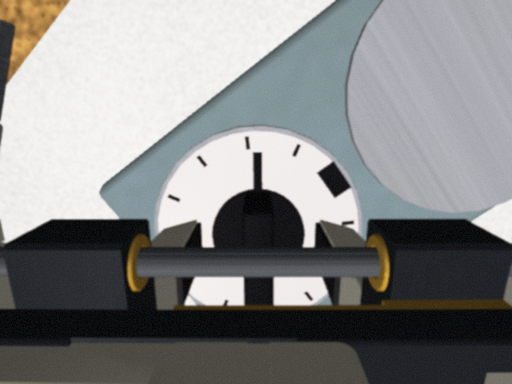

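The bar stands centred between the jaws (258 against a jaw mid of 257) and the pointer is parallel to the pads. I'll close.

Emit:
arm_command(plan=[{"tx": 0.2, "ty": 0, "tz": 0, "wx": 0, "wy": 0, "wz": 0, "jaw": -0.8}, {"tx": 0, "ty": 0, "tz": 0, "wx": 0, "wy": 0, "wz": 0, "jaw": -0.8}, {"tx": 0, "ty": 0, "tz": 0, "wx": 0, "wy": 0, "wz": 0, "jaw": -0.8}, {"tx": 0, "ty": 0, "tz": 0, "wx": 0, "wy": 0, "wz": 0, "jaw": -0.8}, {"tx": 0, "ty": 0, "tz": 0, "wx": 0, "wy": 0, "wz": 0, "jaw": -0.8}, {"tx": 0, "ty": 0, "tz": 0, "wx": 0, "wy": 0, "wz": 0, "jaw": -0.8}, {"tx": 0, "ty": 0, "tz": 0, "wx": 0, "wy": 0, "wz": 0, "jaw": -0.8}, {"tx": 0, "ty": 0, "tz": 0, "wx": 0, "wy": 0, "wz": 0, "jaw": -0.8}])

```text
time: 4.6
tool_pos: [461.9, 178.2, 86.8]
tcp_rot: [0.14, 1.57, -0.59]
contact_force: [1.4, -2.7, 0.4]
grip_width: 13.9
```

Gripped at 13.9 mm with low force. I'll turn clockwise by 0.935 rad.

Emit:
arm_command(plan=[{"tx": 0, "ty": 0, "tz": 0, "wx": 0.085, "wy": 0, "wz": 0, "jaw": -0.8}, {"tx": 0, "ty": 0, "tz": 0, "wx": 0.085, "wy": 0, "wz": 0, "jaw": -0.8}, {"tx": 0, "ty": 0, "tz": 0, "wx": 0.085, "wy": 0, "wz": 0, "jaw": -0.8}, {"tx": 0, "ty": 0, "tz": 0, "wx": 0.085, "wy": 0, "wz": 0, "jaw": -0.8}, {"tx": 0, "ty": 0, "tz": 0, "wx": 0.085, "wy": 0, "wz": 0, "jaw": -0.8}, {"tx": 0, "ty": 0, "tz": 0, "wx": 0.085, "wy": 0, "wz": 0, "jaw": -0.8}, {"tx": 0, "ty": 0, "tz": 0, "wx": 0.085, "wy": 0, "wz": 0, "jaw": -0.8}, {"tx": 0, "ty": 0, "tz": 0, "wx": 0.085, "wy": 0, "wz": 0, "jaw": -0.8}, {"tx": 0, "ty": 0, "tz": 0, "wx": 0.085, "wy": 0, "wz": 0, "jaw": -0.8}, {"tx": 0, "ty": 0, "tz": 0, "wx": 0.085, "wy": 0, "wz": 0, "jaw": -0.8}, {"tx": 0, "ty": 0, "tz": 0, "wx": 0.085, "wy": 0, "wz": 0, "jaw": -0.8}, {"tx": 0, "ty": 0, "tz": 0, "wx": 0, "wy": 0, "wz": 0, "jaw": -0.8}, {"tx": 0, "ty": 0, "tz": 0, "wx": 0, "wy": 0, "wz": 0, "jaw": -0.8}, {"tx": 0, "ty": 0, "tz": 0, "wx": 0, "wy": 0, "wz": 0, "jaw": -0.8}])

```text
time: 6.0
tool_pos: [462.1, 177.9, 86.8]
tcp_rot: [0.887, 1.57, -0.778]
contact_force: [2.1, -4.6, -0.8]
grip_width: 13.8
```

```bash
python3 - <<'E'
from h import *
o=readout.get_obs();np.save('pose2.npy',o,allow_pickle=True)
R=Rn.from_euler('xyz',o['tcp_rot']).as_matrix()
print(o['time'],o['tool_pos'],o['joint_positions'],o['grip_width'],o['contact_force'],o['moment']);print('bar yaw',np.arctan2(R[1,2],R[0,2])+np.pi/2)
b=imaging.capture('wrist')
cv2.imwrite('pics/w4.png',b);cv2.imwrite('pics/w4c.png',cv2.resize(b[100:240,150:370],None,fx=3.6,fy=3.6,interpolation=2))
E
```

```text
6.0 [462.06786865 177.86346123  86.75834362] [ 2.13145913e-01  4.86789847e-01  1.81268097e+00 -1.38327515e-03
  8.41446746e-01  1.87923522e+00] 13.785242545502598 [ 2.10379439 -4.56802923 -0.7625171 ] [-0.73172814 -0.3949723  -0.02943184]
bar yaw -0.09437190506701687
```

View pics/w4.png

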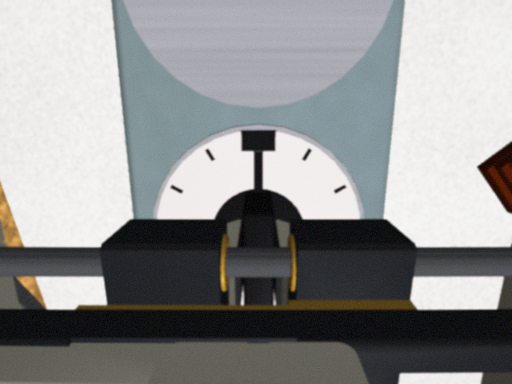

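View pics/w4c.png

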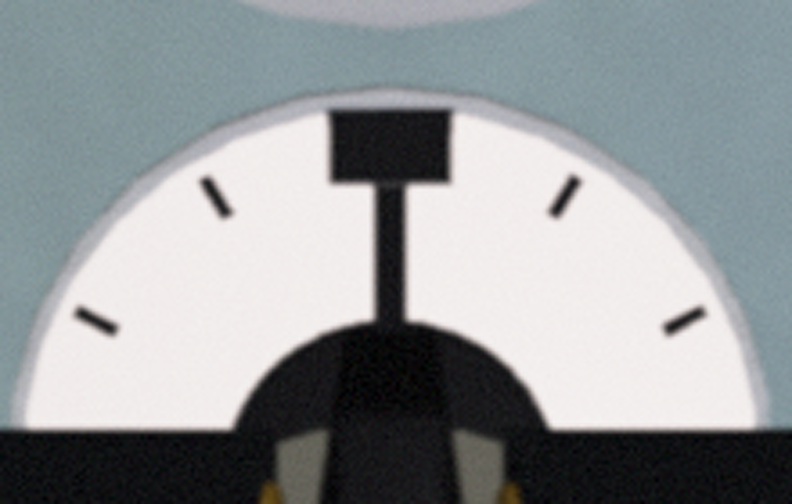

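The pointer (centre 390.5) sits on the middle of the zero mark (331–451, centre 391). I'll release and rise straight up.

Emit:
arm_command(plan=[{"tx": 0, "ty": 0, "tz": 0, "wx": 0, "wy": 0, "wz": 0, "jaw": 0.3}, {"tx": 0, "ty": 0, "tz": 0, "wx": 0, "wy": 0, "wz": 0, "jaw": 0.3}, {"tx": 0, "ty": 0, "tz": 0, "wx": 0, "wy": 0, "wz": 0, "jaw": 0.3}, {"tx": 0, "ty": 0, "tz": 0, "wx": 0, "wy": 0, "wz": 0, "jaw": 0.3}, {"tx": 0, "ty": 0, "tz": 0, "wx": 0, "wy": 0, "wz": 0, "jaw": 0.3}, {"tx": 0, "ty": 0, "tz": 0, "wx": 0, "wy": 0, "wz": 0, "jaw": 0.3}, {"tx": -1, "ty": 0, "tz": 0, "wx": 0, "wy": 0, "wz": 0, "jaw": 0.3}, {"tx": -2, "ty": 0, "tz": 0, "wx": 0, "wy": 0, "wz": 0, "jaw": 0.3}, {"tx": -3, "ty": 0, "tz": 0, "wx": 0, "wy": 0, "wz": 0, "jaw": 0.3}, {"tx": -3, "ty": 0, "tz": 0, "wx": 0, "wy": 0, "wz": 0, "jaw": 0.3}, {"tx": -3, "ty": 0, "tz": 0, "wx": 0, "wy": 0, "wz": 0, "jaw": 0.3}, {"tx": -3, "ty": 0, "tz": 0, "wx": 0, "wy": 0, "wz": 0, "jaw": 0.3}, {"tx": 0, "ty": 0, "tz": 0, "wx": 0, "wy": 0, "wz": 0, "jaw": 0.3}, {"tx": 0, "ty": 0, "tz": 0, "wx": 0, "wy": 0, "wz": 0, "jaw": 0.3}])

```text
time: 7.45
tool_pos: [461.6, 178.5, 237.6]
tcp_rot: [1.84, 1.569, 0.175]
contact_force: [-0.1, -0.2, -0.2]
grip_width: 59.7
```

```bash
python3 - <<'E'
from h import *
o=readout.get_obs();print(o['time'],o['tool_pos'],o['contact_force'],o['grip_width'])
b=imaging.capture('wrist');t=imaging.capture('top')
cv2.imwrite('pics/w5c.png',cv2.resize(b[60:240,150:370],None,fx=3.3,fy=3.3,interpolation=2))
t0=cv2.imread('pics/top0.png')
cv2.imwrite('pics/t5c.png',cv2.resize(np.hstack([t0[125:270,310:405],t[125:270,310:405]]),None,fx=4,fy=4,interpolation=2))
E
```

```text
7.45 [461.60218671 178.52571898 237.56251805] [-0.12300887 -0.20737348 -0.20870417] 59.73212844688026
```

View pics/w5c.png

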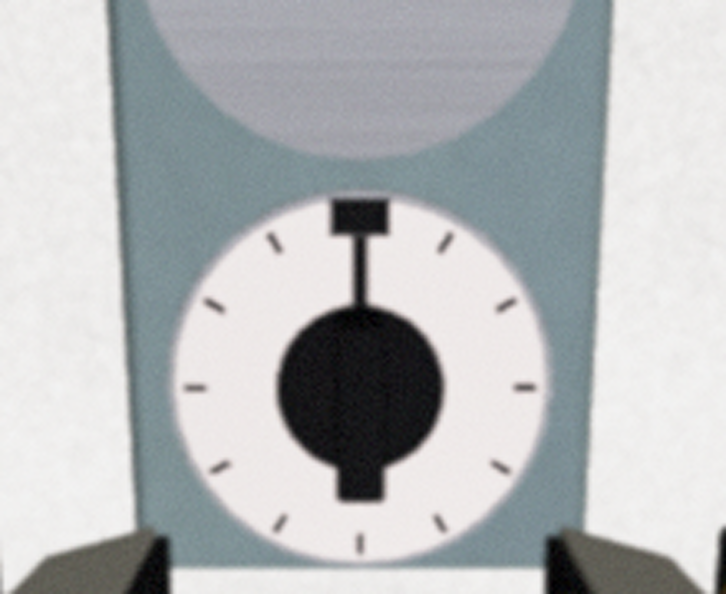

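View pics/t5c.png

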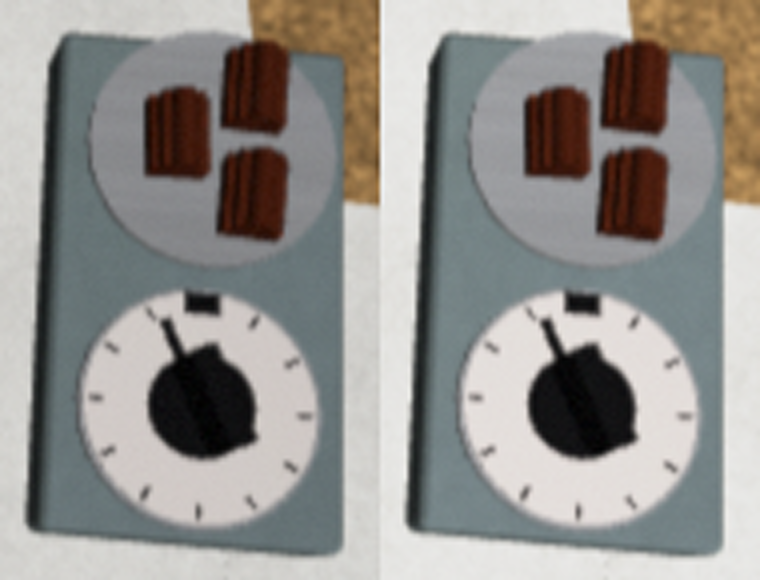

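The pointer (x=360) is centred on the zero mark (332–388, centre 360). The loaded scale looks the same before and after, and the arm is clear. I'll hand in.

```bash
python3 -c "
from plant import bot
print(bot.close_job())"
```

```text
the job is handed in; nothing more can be done
None
```

I turned the empty scale's tare knob about 0.935 rad clockwise, from roughly +0.93 rad to zero. I then let go, rose straight up about 150 mm and handed the job in at about 7.5 s.

- **Pointer:** after release, the wrist picture shows it centred on the broad black mark, with no offset I could see in the enlarged crop.
- **Loaded scale:** its knob and blocks look unchanged in the top view before and after.
- **Forces:** the readings at the end of each move stayed within about 5 N, and contact was near zero after release.
- **Measurements:** the top and wrist cameras agreed on the knob's axis to about 3 mm. The wrist estimates were rougher: pointer length came out at 42 mm (46 expected), and the zero mark's direction was about 0.04 rad off. I used the pan-to-dial direction, on which both cameras agreed.
- **Refused calls:** my first two move calls were refused for missing row keys, and nothing moved.

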